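# Index the inspection microscope one hole over to the loaded nest

### The job

The microscope's boom is parked in the middle hole of its index plate. Hook a fingertip inside the red-rimmed pull ring on the boom's tail and lift it from inside, without gripping it, to draw the spring pin; swing the boom one hole so that the microscope stands over the nest that holds the circuit module, and let the ring down so that the pin drops fully home in that hole. Do not force the boom against the pin or touch the microscope or the nests, and leave everything else on the bench where it is.

Things in the scene. Friction and masses are not known exactly. Their poses are not given: they have to be found in the camera images.
- stand: fixed microscope stand: grey base plate 250 x 185 mm (top 14 mm above the bench), a round column and, on the robot's side, a bright steel index plate (fan of 119 mm radius, top 62 mm above the bench, 14 mm thick). Origin at bench height under the pivot; +x points from the pivot to the microscope's side (away from the robot, up to 0.3 rad askew), z up; the index plate is on its -x side
- middle_hole (a point): mouth of the index plate's middle hole, where the pin starts, 62 mm above the bench. There are five chamfered 10 mm holes on a circle of 100 mm radius round the pivot, 25 degrees (0.436 rad) apart: the middle one straight toward the stand's -x, two on each side of it
- pivot (a point): top of the hub on the boom's vertical pivot axis, 92 mm above the bench. The boom is an aluminium bar 26 mm wide, its top 82 mm above the bench; the hub is 46 mm across. The microscope is on one side of the pivot and the pin's tail on the other, so the tail goes left as the microscope goes right
- boom (a joint): angle of the boom about the pivot, rad, counter-clockwise from above positive; 0 in the middle hole, -0.436 and 0.436 in the next, -0.873 and 0.873 in the outermost; stops at 0.95 either way. Positive moves the microscope to the stand's +y, the tail to its -y. Pin home: play 0.01 rad. Pin lifted: turns easily (0.1 N m friction) and stays where left
- ring_centre (a point): centre of the opening of the pull ring on top of the pin: a steel loop of 7 mm wire with a red rim round its outside; opening 48 mm wide (along the tail's swing) and 42 mm high, rounded corners. With the pin home it lies 137 mm above the bench and 90 mm from the pivot axis; it turns with the boom and rises with the pin
- ring_top (a point): middle of the underside of the ring's top bar, where a fingertip lifts; 156 mm above the bench with the pin home, 81 mm from the pivot axis. The ring stands across the boom, its top leaning 25 degrees toward the pivot: a finger tilted about 45 degrees, pointing down and toward the pivot, passes through it from the robot's side. Behind it the space above the boom is free
- microscope: small black USB microscope, tube 98 mm long and 32 mm thick, upright, lens down, carried by its round foot on the boom's end plate; fixed to the boom. Origin at the foot. Not to be touched
- lens (a point): point on the microscope's optical axis at its lower end, 51 mm above the bench, 140 mm from the pivot on the side away from the pin
- nest_loaded: round yellow plastic board nest, 51 mm across and 12 mm high, fixed on the stand's base, with the small dark blue circuit module (22 x 26 x 4 mm) lying in it. Origin at the middle of its underside. It stands 140 mm from the pivot under one of the two holes' microscope positions next to the middle: either side of the microscope
- nest_empty: the same yellow nest without a module, on the other side
- flux_bottle: loose white bottle with a red cap, 42 mm across, 93 mm high, standing; leave alone
- side_cutters: loose side cutters with red handles, 127 x 53 x 10 mm, lying; leave alone
- film_tape: loose roll of orange tape, 52 mm across, 15 mm high; leave alone
- heat_sink: loose finned aluminium heat sink, 25 x 30 x 20 mm; leave alone
- usb_stick: loose red USB stick, 18 x 50 x 8 mm; leave alone
- pull_ring: the ring's inner steel loop, the part to hook from inside; fixed to the pin. Origin at its foot on the pin's axis, 115 mm above the bench with the pin home; its +x points to the pivot, z up
- index_pin (a joint): lift of the spring pin, m: 0 fully home, 0.018 upper stop. It slides vertically in the boom's tail, 100 mm from the pivot. An 8 mm pin with a round nose, 11 mm deep in the plate at 0, so clear of it from 0.011. The spring pulls down with 11 N at 0, 15 N at 0.015. Let down between holes, the nose rides on the plate (about 0.011) and drops by itself when it meets a hole
- ring_rim: the red rim: a band 14 mm wide and 4 mm thick round the outside of the steel loop, which stands 6.5 mm proud of it on the inside; ring and rim together are 69 mm wide and 63 mm high. Fixed to the ring; same origin and axes. Gripping the ring from outside means touching this rim

How it is judged:
By the outcome, as a careful person would: the job done as asked, in the order asked, and still so for the second after the job is handed in, with the robot touching nothing.
It also fails if it takes over 48 s, if anything falls off the work surface, if the arm or the gripper's body presses on something with over 40 N, if the wrist force passes 120 N, or if a joint passes its speed limit or range.

### The arm

A 6-joint arm with a two-finger parallel gripper is mounted at the origin on a cart in front of the work surface, level with it; the furniture and walls round the work are solid. World frame = base frame: x ahead of the robot, y to its left, z up, the work surface at z = 0. Lengths are in m, angles in rad, forces in N, time in s.
With the tool pointing down it reaches from about 0.35 to 0.775 m from the base axis. Payload 7.3 kg.
Tool frame: the origin (TCP) lies between the finger pads; the fingertips stand 8 mm ahead of it and the grasp point (between the pads) lies 11 mm behind it (robot.nose_length is the distance from the TCP to the fingertips, in m); z points along the fingers, y is the line along which they close (so a half turn about z gives the same grasp; the last joint's range is limited). The gripper opens to 92 mm and grips with 3 to 60 N. Pads are 19 mm wide; open, the fingers measure 130 mm over their backs; the gripper's body (75 mm by 190 mm) begins 47 mm behind the grasp point.
Start: joints at [-1.366, 0.342, 1.524, -0, 1.275, -0.146], TCP at [0.18, -0.493, 0.235] pointing down, gripper open.
Joint ranges: [-2.53, 2.53], [-0.77, 2.02], [0.04, 2.7], [-1, 4.14], [0.28, 2.66], [-3.11, 3.11]. Speed limits (rad/s): [2.57, 2.57, 3.14, 3.14, 3.14, 3.14].

### API

Orientations are given as [roll, pitch, yaw] about the fixed x, y, z axes, in that order (R = Rz(yaw) Ry(pitch) Rx(roll)).
In Python, from cell import robot gives the robot as it stands. The module is installed in compiled form; this text tells all that it offers.
- The arm moves only by the shell command python3 -m jog 'ROWS' [FORCE]. ROWS is JSON, a list that holds one entry, the list of rows, each a list of 5 numbers: the gripper's target within -1 to 1 (fully open at 1, half-way at 0, shut at -1), then the shift along the tool's x, y, z in m, then the turn about the tool's z in rad. A call has 1 to 5 rows; each row is the pose to reach, as a shift and turn from the pose commanded when the call began, along the tool's axes at that moment; what a row does not reach only later rows make up. A row lasts 1/12 s, in which the tool goes at most 41.7 mm and 7.16 degrees, less where a joint would pass 70% of its speed; a pose out of reach is approached as far as the arm can. A call with a gripper value outside its range is refused whole. The fingers move at their own pace and stop on an object; FORCE is the grip in N (left out, the last holds). Time passes only in rows, so rows that repeat a pose let the fingers close. It gives the time, the measured TCP pose, the force, the opening and the grip force at its end, in the units of the state.
- robot.observe(): the state, without advancing time (a new reading comes with each control period).
- robot.read_camera(name): name is "scene" or "side" or "wrist"; returns the picture (384x512x3 uint8, red, green, blue); there is no depth.
- robot.camera_model(name): a dict with "camera_matrix" (3x3 intrinsics, pixels), "position" and "attitude" of the camera in the world; the wrist camera has in their place "mount" (4x4, takes a point from camera to tool coordinates, whose origin is the TCP and whose axes are the flange's). Camera axes: x right, y down, z forward; pixel columns grow to the right and rows downward; lengths in m; the calibration is good to about 2 mm. A picture is of the moment at which its call begins: read the wrist's pose just before it. camera_model takes no time and is no camera call.
- robot.hand_in(): hands the job in; it is judged then, once.
The state is a dict: "time": time; "qpos": joint angles; "qvel": joint speeds; "joint_efforts": joint torques, N m; "tool_pos": TCP position; "tool_rot": TCP orientation; "contact_force": force on the tool from outside, world axes, zero at the start; "torque": the same for the moment, N m; "opening": finger opening in m; "grip_force": force on a finger pad.
Only numpy, scipy, OpenCV 4.12 (cv2) and the standard library are available. Lean on these libraries where they do the work, as an engineer would, in place of code of your own. Each camera call takes 0.05 s, during which the arm holds its last target. There are 200 camera calls.

## Working session

There is one attempt and no reset: what is moved stays moved. The work goes in short steps, Python scripts to look and compute and a shell command to move; the robot and the scene stay as the last step left them, time stands still between calls to the robot, and variables do not carry over. Pictures are saved under pics/ and viewed, at most 10 in all, crops included, and the job is handed in when it is done.

```bash
mkdir -p pics
cat > h.py <<'E'
import numpy as np, cv2
from cell import robot
from scipy.spatial.transform import Rotation as R
def cam(n):
    m=robot.camera_model(n); return m
E
python3 - <<'E'
from h import *
for n in("scene","side"):
    m=cam(n); print(n,m)
    cv2.imwrite(f"pics/{n}0.png",robot.read_camera(n)[:,:,::-1])
print(cam("wrist")); print(robot.observe())
E
```

```text
scene {'camera_matrix': array([[372.87657665,   0.        , 256.06834879],
       [  0.        , 372.87657665, 187.5383079 ],
       [  0.        ,   0.        ,   1.        ]]), 'position': array([ 0.33852776, -0.59064086,  0.7181099 ]), 'attitude': array([-2.37610644,  0.0117502 , -0.51604886])}
side {'camera_matrix': array([[382.66870405,   0.        , 267.44701822],
       [  0.        , 382.66870405, 190.58645384],
       [  0.        ,   0.        ,   1.        ]]), 'position': array([0.32996551, 0.59667559, 0.75537262]), 'attitude': array([-2.2612745 , -0.00971577, -2.74384668])}
{'camera_matrix': array([[294.52441975,   0.        , 254.02889239],
       [  0.        , 294.52441975, 189.791396  ],
       [  0.        ,   0.        ,   1.        ]]), 'mount': array([[-9.64287407e-04, -9.58054690e-01, -2.86583812e-01,
         7.67279389e-02],
       [ 9.99999447e-01, -8.03876263e-04, -6.77391542e-04,
         2.12169457e-04],
       [ 4.18600220e-04, -2.86584307e-01,  9.58054936e-01,
        -1.49919286e-01],
       [ 0.00000000e+00,  0.00000000e+00,  0.00000000e+00,
         1.00000000e+00]])}
{'time': 0.1, 'qpos': array([-1.36598898e+00,  3.42640364e-01,  1.52493401e+00, -2.27507608e-06,
        1.27538984e+00, -1.45977222e-01]), 'qvel': array([-4.64247316e-04, -2.06754261e-03, -2.39403813e-03,  9.42297853e-05,
       -3.86751205e-04, -1.10190166e-03]), 'joint_efforts': array([ 1.54019752e-03, -4.32003450e+01, -2.44693601e+01,  7.18267076e-02,
        5.25827694e-02, -5.50116795e-05]), 'tool_pos': array([ 0.18036665, -0.49266604,  0.23411666]), 'tool_rot': array([-3.14023537e+00, -1.97352927e-04,  3.50785097e-01]), 'contact_force': array([-0.5083944 , -0.83331335,  0.38389127]), 'torque': array([-0.03641393,  0.00103725, -0.00532469]), 'grip_force': 0.0, 'opening': 0.0917942439601214}
```

View pics/scene0.png

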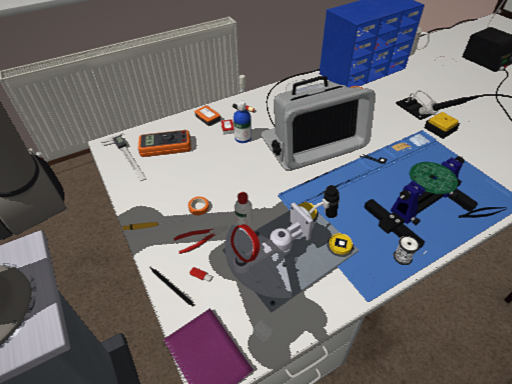

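View pics/side0.png

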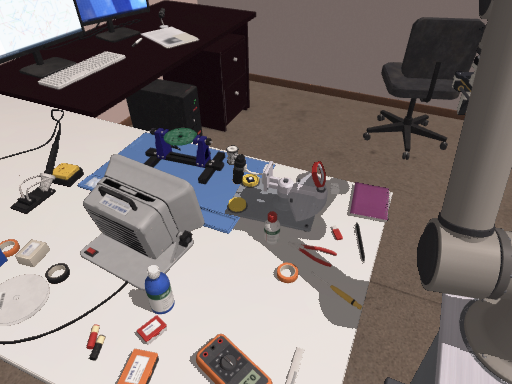

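The scene view shows the ring at about (244,244), the hub at (283,238), and one nest with a dark square at (341,244). The other nest is near (312,212). The side view shows the nests at (250,180) and (237,205). I'll zoom in on both.

Run:
```python
from h import *
a=cv2.imread("pics/scene0.png")[170:310,215:365]; b=cv2.imread("pics/side0.png")[145:245,220:345]
a=cv2.resize(a,(400,373),interpolation=cv2.INTER_CUBIC); b=cv2.resize(b,(400,320),interpolation=cv2.INTER_CUBIC)
o=np.zeros((373,800,3),np.uint8);o[:,:400]=a;o[:320,400:]=b
cv2.imwrite("pics/zoom.png",o)
```

```text
(no output)
```

View pics/zoom.png

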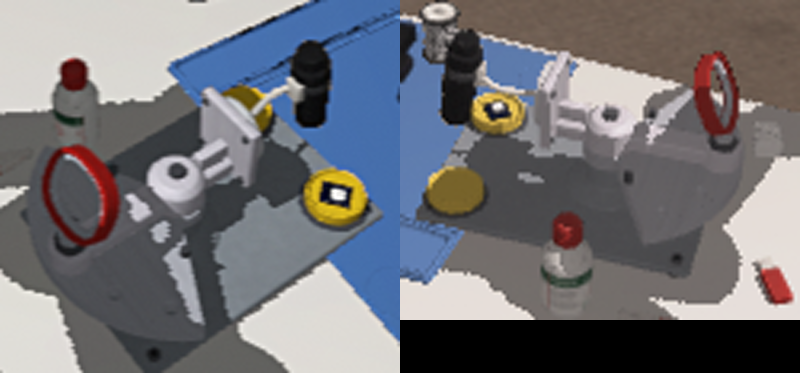

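```bash
cat >> h.py <<'E'
def ray(n,u,m=None,T=None):
    m=m or cam(n); d=np.linalg.inv(m["camera_matrix"])@[u[0],u[1],1]
    if T is None: return m["position"],R.from_euler("xyz",m["attitude"]).as_matrix()@d
    return T[:3,3],T[:3,:3]@d
def onz(n,u,z):
    p,d=ray(n,u); return p+d*(z-p[2])/d[2]
def tri(us,ud):
    p,d=ray("scene",us);q,e=ray("side",ud)
    s=np.linalg.lstsq(np.c_[d,-e],q-p,rcond=None)[0]
    a,b=p+s[0]*d,q+s[1]*e; return (a+b)/2,np.linalg.norm(a-b)
def red(im,box,lim=(100,1.8)):
    r,g,b=[im[:,:,i].astype(float) for i in range(3)]
    m=((r>lim[0])&(r>lim[1]*g)&(r>lim[1]*b)).astype(np.uint8); k=np.zeros_like(m);x0,y0,x1,y1=box;k[y0:y1,x0:x1]=m[y0:y1,x0:x1]
    n,l,s,c=cv2.connectedComponentsWithStats(k); i=1+np.argmax(s[1:,4]); return (l==i),s[i]
E
python3 - <<'E'
from h import *
np.set_printoptions(precision=4,suppress=True)
A=cv2.imread("pics/scene0.png")[:,:,::-1];B=cv2.imread("pics/side0.png")[:,:,::-1]
print("hub",tri((281.7,234.1),(285.6,180.9)),onz("scene",(281.7,234.1),.092),onz("side",(285.6,180.9),.092))
print("loaded",onz("scene",(340.6,243.1),.012),onz("side",(250.6,180.3),.012))
print("empty",onz("side",(237.2,204.4),.012))
c=[]
for im,box in((A,(220,215,265,270)),(B,(305,155,335,195))):
    m,s=red(im,box); pts=np.argwhere(m)[:,::-1].astype(np.int32)
    h=cv2.convexHull(pts); M=cv2.moments(h); c.append((M["m10"]/M["m00"],M["m01"]/M["m00"])); print(s,c[-1])
    el=cv2.fitEllipse(h);print(el)
print("ring",tri(*c))
E
```

```text
hub (array([ 0.607 , -0.2073,  0.0916]), np.float64(0.0037299145596448747)) [ 0.6089 -0.2071  0.092 ] [ 0.6048 -0.2059  0.092 ]
loaded [ 0.7464 -0.2473  0.012 ] [ 0.7403 -0.2615  0.012 ]
empty [ 0.7283 -0.1422  0.012 ]
[238 224  22  31 191] (249.56774193548387, 237.54516129032257)
((247.3129119873047, 238.81625366210938), (19.06292724609375, 32.80765914916992), 150.03692626953125)
[312 161  11  13  61] (316.2560706401766, 166.61810154525386)
((316.2767639160156, 166.8839111328125), (8.453786849975586, 13.947196960449219), 37.73202896118164)
ring (array([ 0.526 , -0.2219,  0.1538]), np.float64(0.0004345844815134561))
```

The hub triangulates at z=0.0916, as it should. The loaded nest is on the right (-y) side, so the boom goes to -0.436 and the tail goes left. The rows have no tilt term, so I'll check how the arm behaves at the edge of its reach, outward over free space. First I'll raise it.

```bash
python3 -m jog '[[[-1,0,0.03,-0.04,0],[-1,0,0.07,-0.08,0],[-1,0,0.11,-0.10,0],[-1,0,0.15,-0.10,0],[-1,0,0.19,-0.10,0]]]'; python3 -m jog '[[[-1,0,0.04,0,0],[-1,0,0.08,0,0],[-1,0,0.12,0,0],[-1,0,0.16,0,0],[-1,0,0.20,0,0]]]'; python3 -c "
from cell import robot
o=robot.observe();print(o['qpos'],o['tool_pos'],o['tool_rot'])"
```

```text
time: 0.52
tool_pos: [0.2396, -0.6543, 0.3366]
tool_rot: [3.136, 0.001, 0.351]
contact_force: [0.3, -0.9, 1.4]
opening: 0.0629
grip_force: 0.0
time: 0.93
tool_pos: [0.2758, -0.7534, 0.2968]
tool_rot: [3.139, -0.003, 0.351]
contact_force: [0.3, -2.8, -3.9]
opening: 0.0297
grip_force: 0.0
[-1.31629836  1.04884724  0.04882577  0.00309864  2.04173335 -0.09481171] [ 0.27581435 -0.75339369  0.29677729] [ 3.13915312e+00 -2.53870592e-03  3.50721710e-01]
```

```bash
python3 -m jog '[[[-1,0,0.3,-0.3,0],[-1,0,0.6,-0.6,0],[-1,0,0.9,-0.9,0],[-1,0,1,-1,0],[-1,0,1,-1,0]]]';  python3 -c "
from cell import robot
o=robot.observe();print(o['qpos'],o['tool_pos'],o['tool_rot'],o['opening'])"; python3 -m jog '[[[-1,0,0.3,-0.3,0],[-1,0,0.6,-0.6,0],[-1,0,0.9,-0.9,0],[-1,0,1,-1,0],[-1,0,1,-1,0]]]'; python3 -c "
from cell import robot
o=robot.observe();print(o['qpos'],o['tool_pos'],o['tool_rot'],o['opening'])"
```

```text
time: 1.35
tool_pos: [0.2688, -0.7347, 0.3713]
tool_rot: [3.077, 0.001, 0.351]
contact_force: [0.0, -0.2, -0.2]
opening: 0.0006
grip_force: 0.0
[-1.32011544  0.95978374  0.03607211  0.00657543  2.081263   -0.09676155] [ 0.26883872 -0.73471817  0.37127043] [3.07687776e+00 7.32989694e-04 3.50816384e-01] 0.0005829185581090123
time: 1.77
tool_pos: [0.2619, -0.7161, 0.4145]
tool_rot: [3.053, 0.0, 0.351]
contact_force: [-0.6, -0.1, 0.5]
opening: 0.0004
grip_force: 0.0
[-1.32419393  0.90255482  0.03609599  0.01058962  2.11457015 -0.0983085 ] [ 0.26194786 -0.71612347  0.41446842] [3.05278358e+00 1.62821690e-04 3.50783123e-01] 0.00041113548918598786
```

```bash
python3 -m jog '[[[-1,0,-0.04,0,0],[-1,0,-0.08,0,0],[-1,0,-0.1,0,0],[-1,0,-0.1,0,0]]]';  python3 -c "
from cell import robot
o=robot.observe();print(o['qpos'],o['tool_pos'],o['tool_rot'],o['opening'])"
```

```text
time: 2.1
tool_pos: [0.229, -0.627, 0.4054]
tool_rot: [3.051, 0.0, 0.351]
contact_force: [-0.3, -0.9, 1.1]
opening: 0.0004
grip_force: 0.0
[-1.34026301  0.53097118  0.77420111  0.01067305  1.74634753 -0.1177846 ] [ 0.22897745 -0.62697252  0.40537716] [3.05092087e+00 3.44313195e-04 3.50639988e-01] 0.00044650050292475947
```

The tilt persists, because each call starts from the pose actually reached. Pushing against the reach limit is therefore a way to build up tilt. I'll compare single-row calls with longer ones.

```bash
f(){ grep -E "time|pos|rot" | tr '\n' ' '; echo; }
python3 -m jog '[[[-1,0,0.04,0,0],[-1,0,0.08,0,0],[-1,0,0.1,0,0],[-1,0,0.12,0,0]]]'|f
python3 -m jog '[[[-1,0,0.04,-0.025,0]]]'|f
python3 -m jog '[[[-1,0,0.04,-0.025,0]]]'|f
python3 -m jog '[[[-1,0,0.04,-0.025,0]]]'|f
python3 -m jog '[[[-1,0,1,-0.6,0],[-1,0,1,-0.6,0]]]'|f
python3 -m jog '[[[-1,0,1,-0.6,0],[-1,0,1,-0.6,0]]]'|f
python3 -c "
from cell import robot
o=robot.observe();print(o['qpos'])"
```

```text
time: 2.43 tool_pos: [0.2648, -0.7241, 0.4101] tool_rot: [3.036, 0.0, 0.35] 
time: 2.52 tool_pos: [0.2668, -0.7295, 0.393] tool_rot: [3.051, -0.004, 0.351] 
time: 2.6 tool_pos: [0.2684, -0.7348, 0.4108] tool_rot: [3.0, -0.001, 0.351] 
time: 2.68 tool_pos: [0.2695, -0.7371, 0.4274] tool_rot: [2.96, 0.0, 0.351] 
time: 2.85 tool_pos: [0.2701, -0.7382, 0.4435] tool_rot: [2.923, 0.001, 0.351] 
time: 3.02 tool_pos: [0.2708, -0.7401, 0.4544] tool_rot: [2.895, 0.001, 0.351] 
[-1.32728251  0.85842447  0.03607134  0.02820123  2.00150873 -0.09245351]
```

```bash
f(){ grep -E "time|pos|rot" | tr '\n' ' '; echo; }
python3 -m jog '[[[-1,0,0.04,-0.02,0]]]'|f
python3 -m jog '[[[-1,0,0.04,-0.02,0]]]'|f
python3 -m jog '[[[-1,0,0.04,-0.01,0]]]'|f
python3 -m jog '[[[-1,0,0.04,-0.01,0]]]'|f
python3 -m jog '[[[-1,0,0.04,0,0]]]'|f
python3 -m jog '[[[-1,0,0.04,0,0]]]'|f
python3 -m jog '[[[-1,0,0.04,0,0]]]'|f
python3 -m jog '[[[-1,0,0.04,0,0]]]'|f
python3 -c "
from cell import robot
o=robot.observe();print(o['qpos'])"
```

```text
time: 3.1 tool_pos: [0.2723, -0.7445, 0.4596] tool_rot: [2.871, 0.0, 0.351] 
time: 3.18 tool_pos: [0.274, -0.7492, 0.466] tool_rot: [2.844, 0.0, 0.351] 
time: 3.27 tool_pos: [0.277, -0.7572, 0.4682] tool_rot: [2.816, 0.0, 0.351] 
time: 3.35 tool_pos: [0.28, -0.7656, 0.4688] tool_rot: [2.791, 0.0, 0.351] 
time: 3.43 tool_pos: [0.2844, -0.7773, 0.4652] tool_rot: [2.765, 0.0, 0.351] 
time: 3.52 tool_pos: [0.2887, -0.7893, 0.46] tool_rot: [2.741, 0.0, 0.351] 
time: 3.6 tool_pos: [0.2927, -0.8004, 0.4566] tool_rot: [2.716, 0.0, 0.351] 
time: 3.68 tool_pos: [0.2965, -0.8106, 0.4546] tool_rot: [2.69, 0.0, 0.351] 
[-1.32530142  0.88832677  0.03609811  0.04665436  1.76776238 -0.08567095]
```

```bash
f(){ grep -E "time|pos|rot" | tr '\n' ' '; echo; }
python3 -m jog '[[[-1,0,0.04,-0.01,0]]]'|f
python3 -m jog '[[[-1,0,0.04,-0.01,0]]]'|f
python3 -m jog '[[[-1,0,0.04,-0.01,0]]]'|f
python3 -m jog '[[[-1,0,0.04,-0.01,0]]]'|f
python3 -m jog '[[[-1,0,0.04,0,0]]]'|f
python3 -m jog '[[[-1,0,0.04,0,0]]]'|f
python3 -m jog '[[[-1,0,0.04,0,0]]]'|f
python3 -m jog '[[[-1,0,0.04,0,0]]]'|f
python3 -m jog '[[[-1,0,0.04,0,0]]]'|f
python3 -m jog '[[[-1,0,0.04,0,0]]]'|f
python3 -m jog '[[[-1,0,0.04,0,0]]]'|f
python3 -m jog '[[[-1,0,0.04,0,0]]]'|f
python3 -c "
from cell import robot
o=robot.observe();print(o['qpos'])"
```

```text
time: 3.77 tool_pos: [0.2983, -0.8158, 0.4599] tool_rot: [2.666, -0.0, 0.351] 
time: 3.85 tool_pos: [0.2996, -0.8193, 0.47] tool_rot: [2.637, 0.0, 0.351] 
time: 3.93 tool_pos: [0.3009, -0.8225, 0.4803] tool_rot: [2.608, 0.0, 0.351] 
time: 4.02 tool_pos: [0.302, -0.8255, 0.4904] tool_rot: [2.58, 0.0, 0.351] 
time: 4.1 tool_pos: [0.3047, -0.8327, 0.4951] tool_rot: [2.551, 0.001, 0.351] 
time: 4.18 tool_pos: [0.3075, -0.8406, 0.4972] tool_rot: [2.526, 0.0, 0.351] 
time: 4.27 tool_pos: [0.31, -0.8475, 0.5007] tool_rot: [2.5, 0.0, 0.351] 
time: 4.35 tool_pos: [0.3123, -0.8537, 0.5055] tool_rot: [2.474, 0.0, 0.351] 
time: 4.43 tool_pos: [0.3143, -0.8591, 0.5114] tool_rot: [2.447, 0.0, 0.351] 
time: 4.52 tool_pos: [0.3162, -0.8641, 0.518] tool_rot: [2.421, 0.0, 0.351] 
time: 4.6 tool_pos: [0.3178, -0.8685, 0.5253] tool_rot: [2.394, 0.0, 0.351] 
time: 4.68 tool_pos: [0.3192, -0.8724, 0.5332] tool_rot: [2.368, 0.0, 0.351] 
[-1.32742923  0.85840175  0.03608742  0.07509243  1.47699456 -0.08422117]
```

The tilt is now 44°, but it points along azimuth -70° and I need about +5°. Pushing outward rotates the tool axis toward the arm direction, so a push at azimuth about 75-80° would bring it round. I'll check that space is free and work out the shifts.

```bash
cat >> h.py <<'E'
def totool(*pts):
    o=robot.observe(); M=R.from_euler("xyz",o["tool_rot"]).as_matrix(); p=o["tool_pos"]
    for q in pts: d=M.T@(np.array(q)-p); print("shift",d.round(4),"len",np.linalg.norm(d).round(3)); 
def show():
    o=robot.observe(); M=R.from_euler("xyz",o["tool_rot"]).as_matrix()
    print("t",o["time"],"q",o["qpos"].round(2),"p",o["tool_pos"].round(4),"x",M[:,0].round(2),"y",M[:,1].round(2),"z",M[:,2].round(3),"F",o["contact_force"].round(1),"op",round(o["opening"],3))
E
python3 - <<'E'
from h import *
np.set_printoptions(precision=3,suppress=True)
for u in((92,142),(10,80),(50,180),(235,25)): print(u,onz("scene",u,0),onz("scene",u,-.7))
print("scope",onz("scene",(270,150),0),onz("scene",(292,165),0),onz("scene",(372,132),0))
show(); totool((.6,-.55,.55),(.8,0,.55),(.55,.5,.55),(.22,.8,.5))
E
```

```text
(92, 142) [0.334 0.433 0.   ] [ 0.33   1.431 -0.7  ]
(10, 80) [0.15  0.965 0.   ] [-0.034  2.481 -0.7  ]
(50, 180) [ 0.196  0.324 -0.   ] [ 0.058  1.215 -0.7  ]
(235, 25) [1.1   0.965 0.   ] [ 1.842  2.482 -0.7  ]
scope [0.783 0.127 0.   ] [0.803 0.04  0.   ] [1.1   0.041 0.   ]
t 4.6833 q [-1.33  0.86  0.04  0.08  1.48 -0.08] p [ 0.319 -0.872  0.533] x [ 0.94  0.34 -0.  ] y [ 0.25 -0.67  0.7 ] z [ 0.24  -0.656 -0.716] F [ 0.2 -0.7 -0.9] op 0.0
shift [ 0.374 -0.136 -0.156] len 0.428
shift [ 0.751 -0.456 -0.469] len 0.996
shift [ 0.688 -0.854 -0.857] len 1.392
shift [ 0.481 -1.171 -1.097] len 1.676
```

```bash
python3 - <<'E'
from h import *
cv2.imwrite("pics/scene1.png",robot.read_camera("scene")[:,:,::-1])
E
f(){ grep -E "time|pos|rot|force" | tr '\n' ' '; echo; }
python3 -m jog '[[[-1,0.17,-0.093,-0.072,0],[-1,0.17,-0.093,-0.072,0],[-1,0.17,-0.093,-0.072,0],[-1,0.17,-0.093,-0.072,0],[-1,0.17,-0.093,-0.072,0]]]'|f
python3 -m jog '[[[-1,0.17,-0.093,-0.072,0],[-1,0.17,-0.093,-0.072,0],[-1,0.17,-0.093,-0.072,0],[-1,0.17,-0.093,-0.072,0],[-1,0.17,-0.093,-0.072,0]]]'|f
python3 -m jog '[[[-1,0.12,-0.12,-0.12,0],[-1,0.12,-0.12,-0.12,0],[-1,0.12,-0.12,-0.12,0],[-1,0.12,-0.12,-0.12,0],[-1,0.12,-0.12,-0.12,0]]]'|f
python3 -m jog '[[[-1,0.12,-0.12,-0.12,0],[-1,0.12,-0.12,-0.12,0],[-1,0.12,-0.12,-0.12,0],[-1,0.12,-0.12,-0.12,0],[-1,0.12,-0.12,-0.12,0]]]'|f
python3 -c "
from h import *
show()"
```

```text
time: 5.15 tool_pos: [0.4281, -0.7182, 0.5221] tool_rot: [2.368, -0.001, 0.351] contact_force: [0.7, 0.4, -0.1] grip_force: 0.0 
time: 5.57 tool_pos: [0.5482, -0.5499, 0.5093] tool_rot: [2.368, -0.002, 0.351] contact_force: [0.1, -0.1, -0.0] grip_force: 0.0 
time: 5.98 tool_pos: [0.6019, -0.3492, 0.512] tool_rot: [2.369, -0.003, 0.351] contact_force: [0.2, -0.3, -0.9] grip_force: 0.0 
time: 6.4 tool_pos: [0.6563, -0.1484, 0.5144] tool_rot: [2.371, -0.004, 0.351] contact_force: [0.8, -1.0, -0.0] grip_force: 0.0 
t 6.4 q [-0.04  0.4   0.92 -0.7   1.49  1.12] p [ 0.6563 -0.1484  0.5144] x [0.94 0.34 0.  ] y [ 0.24 -0.67  0.7 ] z [ 0.242 -0.653 -0.717] F [ 0.8 -1.  -0. ] op -0.0
```

```bash
f(){ grep -E "time|pos|rot|force" | tr '\n' ' '; echo; }
python3 -m jog '[[[-1,0.04,-0.15,-0.15,0],[-1,0.04,-0.15,-0.15,0],[-1,0.04,-0.15,-0.15,0],[-1,0.04,-0.15,-0.15,0],[-1,0.04,-0.15,-0.15,0]]]'|f
python3 -m jog '[[[-1,-0.02,-0.15,-0.15,0],[-1,-0.02,-0.15,-0.15,0],[-1,-0.02,-0.15,-0.15,0],[-1,-0.02,-0.15,-0.15,0],[-1,-0.02,-0.15,-0.15,0]]]'|f
python3 -c "
from h import *
show()"
python3 -m jog '[[[-1,-0.08,-0.13,-0.13,0],[-1,-0.08,-0.13,-0.13,0],[-1,-0.08,-0.13,-0.13,0],[-1,-0.08,-0.13,-0.13,0],[-1,-0.08,-0.13,-0.13,0]]]'|f
python3 -c "
from h import *
show()"
```

```text
time: 6.82 tool_pos: [0.6213, 0.057, 0.5174] tool_rot: [2.372, -0.004, 0.351] contact_force: [0.8, -0.3, 0.9] grip_force: 0.0 
time: 7.23 tool_pos: [0.5311, 0.2448, 0.5205] tool_rot: [2.374, -0.004, 0.351] contact_force: [-0.1, 0.3, 0.7] grip_force: 0.0 
t 7.2333 q [ 0.65  0.54  0.68 -0.83  2.03  1.53] p [0.5311 0.2448 0.5205] x [0.94 0.34 0.  ] y [ 0.24 -0.68  0.69] z [ 0.242 -0.651 -0.72 ] F [-0.1  0.3  0.7] op 0.0
time: 7.65 tool_pos: [0.3916, 0.3901, 0.5231] tool_rot: [2.375, -0.003, 0.353] contact_force: [1.2, 1.1, -0.3] grip_force: 0.0 
t 7.65 q [ 0.97  0.64  0.49 -0.86  2.3   1.68] p [0.3916 0.3901 0.5231] x [0.94 0.35 0.  ] y [ 0.25 -0.68  0.69] z [ 0.242 -0.65  -0.72 ] F [ 1.2  1.1 -0.3] op 0.0
```

```bash
f(){ grep -E "time|pos|rot|force" | tr '\n' ' '; echo; }
python3 -m jog '[[[-1,-0.055,-0.19,-0.04,0],[-1,-0.055,-0.19,-0.04,0],[-1,-0.055,-0.19,-0.04,0],[-1,-0.055,-0.19,-0.04,0],[-1,-0.055,-0.19,-0.04,0]]]'|f
python3 -m jog '[[[-1,-0.03,-0.09,-0.02,0],[-1,-0.03,-0.09,-0.02,0],[-1,-0.03,-0.09,-0.02,0]]]'|f
python3 -c "
from h import *
show()"
python3 -m jog '[[[-1,0.018,-0.011,-0.034,0]]]'|f
python3 -m jog '[[[-1,0.018,-0.011,-0.034,0]]]'|f
python3 -m jog '[[[-1,0.018,-0.011,-0.034,0]]]'|f
python3 -c "
from h import *
show()"
```

```text
time: 8.07 tool_pos: [0.284, 0.5254, 0.4179] tool_rot: [2.375, -0.001, 0.352] contact_force: [1.8, 0.3, 0.5] grip_force: 0.0 
time: 8.32 tool_pos: [0.2268, 0.59, 0.3662] tool_rot: [2.371, 0.004, 0.356] contact_force: [-0.2, 0.9, -0.6] grip_force: 0.0 
t 8.3167 q [ 1.29  1.05  0.11 -0.77  2.5   1.99] p [0.2268 0.59   0.3662] x [ 0.94  0.35 -0.  ] y [ 0.25 -0.67  0.7 ] z [ 0.241 -0.654 -0.717] F [-0.2  0.9 -0.6] op 0.0
time: 8.4 tool_pos: [0.2014, 0.5654, 0.4042] tool_rot: [2.279, 0.038, 0.327] contact_force: [2.0, -0.9, 0.2] grip_force: 0.0 
time: 8.48 tool_pos: [0.1867, 0.5586, 0.4223] tool_rot: [2.274, 0.04, 0.324] contact_force: [-0.9, -1.1, 2.0] grip_force: 0.0 
time: 8.57 tool_pos: [0.1847, 0.5594, 0.4225] tool_rot: [2.275, 0.032, 0.323] contact_force: [0.4, -0.2, 0.3] grip_force: 0.0 
t 8.5667 q [ 1.33  1.03  0.04 -1.    2.66  1.79] p [0.1847 0.5594 0.4225] x [ 0.95  0.32 -0.03] y [ 0.23 -0.61  0.76] z [ 0.222 -0.729 -0.647] F [ 0.4 -0.2  0.3] op 0.0
```

```bash
f(){ grep -E "time|pos|rot|force" | tr '\n' ' '; echo; }
python3 -m jog '[[[-1,-0.19,0.015,0.06,0],[-1,-0.19,0.015,0.06,0],[-1,-0.19,0.015,0.06,0],[-1,-0.19,0.015,0.06,0],[-1,-0.19,0.015,0.06,0]]]'|f
python3 -c "
from h import *
show()"
python3 -m jog '[[[-1,-0.19,0.015,0.06,0],[-1,-0.19,0.015,0.06,0],[-1,-0.19,0.015,0.06,0],[-1,-0.19,0.015,0.06,0],[-1,-0.19,0.015,0.06,0]]]'|f
python3 -c "
from h import *
show()"
```

```text
time: 8.98 tool_pos: [0.0481, 0.4636, 0.4049] tool_rot: [2.277, 0.029, 0.315] contact_force: [0.7, 0.6, 0.9] grip_force: 0.0 
t 8.9833 q [ 1.49  0.64  0.86 -0.43  2.42  2.52] p [0.0481 0.4636 0.4049] x [ 0.95  0.31 -0.03] y [ 0.22 -0.61  0.76] z [ 0.218 -0.729 -0.649] F [0.7 0.6 0.9] op 0.0
time: 9.4 tool_pos: [-0.1166, 0.3513, 0.3839] tool_rot: [2.277, 0.03, 0.317] contact_force: [-0.3, -0.4, 0.4] grip_force: 0.0 
t 9.4 q [ 1.75  0.47  1.21 -0.11  2.32  2.95] p [-0.1166  0.3513  0.3839] x [ 0.95  0.31 -0.03] y [ 0.22 -0.61  0.76] z [ 0.219 -0.729 -0.649] F [-0.3 -0.4  0.4] op 0.0
```

```bash
f(){ grep -E "time|pos|rot|force" | tr '\n' ' '; echo; }
python3 -m jog '[[[-1,0,0.15,-0.13,-0.4],[-1,0,0.15,-0.13,-0.4],[-1,0,0.15,-0.13,-0.4],[-1,0,0.15,-0.13,-0.4],[-1,0,0.15,-0.13,-0.4]]]'|f
python3 -c "
from h import *
show()
o=robot.observe();totool(o['tool_pos']+[0,0,.2])"
```

```text
time: 9.82 tool_pos: [-0.0984, 0.3401, 0.5348] tool_rot: [2.354, 0.316, 0.602] contact_force: [0.4, 0.7, -0.6] grip_force: 0.0 
t 9.8167 q [ 1.73  0.41  0.9  -0.23  2.66  2.41] p [-0.0984  0.3401  0.5348] x [ 0.78  0.54 -0.31] y [ 0.58 -0.46  0.67] z [ 0.221 -0.708 -0.671] F [ 0.4  0.7 -0.6] op 0.0
shift [-0.0622  0.1347 -0.1341] len 0.2
```

```bash
f(){ grep -E "time|pos|rot|force" | tr '\n' ' '; echo; }
python3 -m jog '[[[-1,-0.012,0.027,-0.027,0]]]'|f
python3 -m jog '[[[-1,-0.012,0.027,-0.027,0]]]'|f
python3 -m jog '[[[-1,-0.012,0.027,-0.027,0]]]'|f
python3 -m jog '[[[-1,-0.012,0.027,-0.027,0]]]'|f
python3 -c "
from h import *
show()
o=robot.observe();totool(o['tool_pos']+[0,0,.04])"
```

```text
time: 9.9 tool_pos: [-0.0902, 0.3305, 0.5419] tool_rot: [2.36, 0.311, 0.608] contact_force: [-0.0, -0.1, -0.6] grip_force: 0.0 
time: 9.98 tool_pos: [-0.0813, 0.3202, 0.5519] tool_rot: [2.375, 0.301, 0.617] contact_force: [0.4, 0.3, -0.4] grip_force: 0.0 
time: 10.07 tool_pos: [-0.0721, 0.3105, 0.5617] tool_rot: [2.39, 0.291, 0.627] contact_force: [0.3, 0.0, 1.3] grip_force: 0.0 
time: 10.15 tool_pos: [-0.0625, 0.3011, 0.5713] tool_rot: [2.405, 0.28, 0.638] contact_force: [-0.8, 0.5, -0.8] grip_force: 0.0 
t 10.15 q [ 1.69  0.29  0.94 -0.35  2.66  2.27] p [-0.0625  0.3011  0.5713] x [ 0.77  0.57 -0.28] y [ 0.59 -0.48  0.65] z [ 0.236 -0.662 -0.712] F [-0.8  0.5 -0.8] op 0.001
shift [-0.0111  0.0258 -0.0285] len 0.04
```

```bash
f(){ grep -E "time|pos|rot|force" | tr '\n' ' '; echo; }
for i in 1; do python3 -m jog '[[[-1,0,0,-0.04,0]]]'|f
python3 -m jog '[[[-1,0,0,-0.04,0]]]'|f
python3 -m jog '[[[-1,0,0,-0.04,0]]]'|f
python3 -m jog '[[[-1,0,0,-0.04,0]]]'|f
python3 -m jog '[[[-1,0,0,-0.04,0]]]'|f
python3 -m jog '[[[-1,0,0,-0.04,0]]]'|f; done
python3 -c "
from h import *
show()
o=robot.observe();totool(o['tool_pos']+[0,0,.04])"
```

```text
time: 10.23 tool_pos: [-0.0623, 0.3163, 0.5732] tool_rot: [2.425, 0.265, 0.649] contact_force: [-0.2, 0.5, 1.5] grip_force: 0.0 
time: 10.32 tool_pos: [-0.063, 0.3349, 0.5704] tool_rot: [2.436, 0.255, 0.659] contact_force: [-0.4, -1.1, -1.2] grip_force: 0.0 
time: 10.4 tool_pos: [-0.0634, 0.3506, 0.5688] tool_rot: [2.448, 0.244, 0.67] contact_force: [-0.6, -0.3, 0.4] grip_force: 0.0 
time: 10.48 tool_pos: [-0.0638, 0.3642, 0.5683] tool_rot: [2.461, 0.231, 0.681] contact_force: [0.1, -0.6, -0.2] grip_force: 0.0 
time: 10.57 tool_pos: [-0.0642, 0.3763, 0.5685] tool_rot: [2.474, 0.218, 0.692] contact_force: [0.6, 0.9, 0.2] grip_force: 0.0 
time: 10.65 tool_pos: [-0.0647, 0.3869, 0.5691] tool_rot: [2.488, 0.203, 0.703] contact_force: [-0.1, -0.4, 0.3] grip_force: 0.0 
t 10.65 q [ 1.7   0.44  0.66 -0.44  2.66  2.17] p [-0.0647  0.3869  0.5691] x [ 0.75  0.63 -0.2 ] y [ 0.61 -0.53  0.6 ] z [ 0.271 -0.568 -0.778] F [-0.1 -0.4  0.3] op 0.001
shift [-0.0081  0.0238 -0.0311] len 0.04
```

```bash
f(){ grep -E "time|pos|rot|force" | tr '\n' ' '; echo; }
python3 -m jog '[[[-1,-0.005,0.02,-0.035,0]]]'|f
python3 -m jog '[[[-1,-0.005,0.02,-0.035,0]]]'|f
python3 -m jog '[[[-1,-0.005,0.02,-0.035,0]]]'|f
python3 -m jog '[[[-1,-0.005,0.02,-0.035,0]]]'|f
python3 -m jog '[[[-1,-0.005,0.02,-0.035,0]]]'|f
python3 -m jog '[[[-1,-0.005,0.02,-0.035,0]]]'|f
python3 -m jog '[[[-1,-0.005,0.02,-0.035,0]]]'|f
python3 -m jog '[[[-1,-0.005,0.02,-0.035,0]]]'|f
python3 -c "
from h import *
show()
o=robot.observe();totool(o['tool_pos']+[0,0,.04])"
```

```text
time: 10.73 tool_pos: [-0.0561, 0.3829, 0.5777] tool_rot: [2.496, 0.192, 0.715] contact_force: [-0.6, 0.5, -1.2] grip_force: 0.0 
time: 10.82 tool_pos: [-0.0463, 0.3755, 0.5905] tool_rot: [2.509, 0.175, 0.726] contact_force: [0.3, -0.1, 0.2] grip_force: 0.0 
time: 10.9 tool_pos: [-0.0367, 0.3687, 0.6026] tool_rot: [2.521, 0.158, 0.738] contact_force: [0.5, 0.6, 0.2] grip_force: 0.0 
time: 10.98 tool_pos: [-0.0271, 0.3622, 0.6144] tool_rot: [2.531, 0.141, 0.75] contact_force: [-0.4, -0.3, 0.6] grip_force: 0.0 
time: 11.07 tool_pos: [-0.0174, 0.3557, 0.6264] tool_rot: [2.539, 0.124, 0.761] contact_force: [-0.1, -0.2, 0.3] grip_force: 0.0 
time: 11.15 tool_pos: [-0.0075, 0.349, 0.6386] tool_rot: [2.545, 0.106, 0.774] contact_force: [-0.5, -0.1, 0.4] grip_force: 0.0 
time: 11.23 tool_pos: [0.0023, 0.3421, 0.6513] tool_rot: [2.549, 0.088, 0.786] contact_force: [-0.7, -0.5, 0.7] grip_force: 0.0 
time: 11.32 tool_pos: [0.0122, 0.335, 0.6645] tool_rot: [2.552, 0.07, 0.798] contact_force: [-0.2, -0.0, -0.1] grip_force: 0.0 
t 11.3167 q [ 1.62  0.32  0.53 -0.81  2.66  1.71] p [0.0122 0.335  0.6645] x [ 0.7   0.71 -0.07] y [ 0.62 -0.55  0.55] z [ 0.358 -0.43  -0.829] F [-0.2 -0.  -0.1] op 0.0
shift [-0.0028  0.0222 -0.0332] len 0.04
```

```bash
f(){ grep -E "time|pos|rot|force" | tr '\n' ' '; echo; }
python3 -m jog '[[[-1,-0.003,0.022,-0.033,0]]]'|f
python3 -m jog '[[[-1,-0.003,0.022,-0.033,0]]]'|f
python3 -m jog '[[[-1,-0.003,0.022,-0.033,0]]]'|f
python3 -m jog '[[[-1,-0.003,0.022,-0.033,0]]]'|f
python3 -m jog '[[[-1,-0.003,0.022,-0.033,0]]]'|f
python3 -m jog '[[[-1,-0.003,0.022,-0.033,0]]]'|f
python3 -c "
from h import *
show()
o=robot.observe();totool(o['tool_pos']+[0,0,.04])"
```

```text
time: 11.4 tool_pos: [0.0245, 0.3274, 0.6792] tool_rot: [2.552, 0.052, 0.811] contact_force: [-0.2, -0.7, 0.8] grip_force: 0.0 
time: 11.48 tool_pos: [0.037, 0.3194, 0.695] tool_rot: [2.55, 0.034, 0.823] contact_force: [0.5, -0.1, 0.4] grip_force: 0.0 
time: 11.57 tool_pos: [0.0434, 0.3101, 0.7053] tool_rot: [2.559, 0.023, 0.832] contact_force: [0.4, -0.8, -0.1] grip_force: 0.0 
time: 11.65 tool_pos: [0.0458, 0.2995, 0.7115] tool_rot: [2.574, 0.016, 0.836] contact_force: [0.1, 0.7, -0.8] grip_force: 0.0 
time: 11.73 tool_pos: [0.0485, 0.2882, 0.7179] tool_rot: [2.588, 0.008, 0.839] contact_force: [-1.0, 0.1, -0.3] grip_force: 0.0 
time: 11.82 tool_pos: [0.0517, 0.2772, 0.7242] tool_rot: [2.603, 0.002, 0.844] contact_force: [0.6, -0.2, -0.4] grip_force: 0.0 
t 11.8167 q [ 1.55  0.23  0.42 -1.    2.66  1.41] p [0.0517 0.2772 0.7242] x [ 0.66  0.75 -0.  ] y [ 0.64 -0.57  0.51] z [ 0.383 -0.342 -0.858] F [ 0.6 -0.2 -0.4] op 0.0
shift [-0.0001  0.0205 -0.0343] len 0.04
```

```bash
f(){ grep -E "time|pos|rot|force" | tr '\n' ' '; echo; }
python3 -m jog '[[[-1,0.16,-0.012,0.12,0],[-1,0.16,-0.012,0.12,0],[-1,0.16,-0.012,0.12,0],[-1,0.16,-0.012,0.12,0],[-1,0.16,-0.012,0.12,0]]]'|f
python3 -m jog '[[[-1,0.16,-0.012,0.12,0],[-1,0.16,-0.012,0.12,0],[-1,0.16,-0.012,0.12,0],[-1,0.16,-0.012,0.12,0],[-1,0.16,-0.012,0.12,0]]]'|f
python3 -m jog '[[[-1,0.16,-0.012,0.12,0],[-1,0.16,-0.012,0.12,0],[-1,0.16,-0.012,0.12,0],[-1,0.16,-0.012,0.12,0],[-1,0.16,-0.012,0.12,0]]]'|f
python3 -c "
from h import *
show()
o=robot.observe();p=o['tool_pos'];totool(p+.04*np.array([.5,.77,.4]))"
```

```text
time: 12.23 tool_pos: [0.1975, 0.3637, 0.6124] tool_rot: [2.602, 0.004, 0.844] contact_force: [0.4, 0.0, 0.9] grip_force: 0.0 
time: 12.65 tool_pos: [0.3419, 0.4493, 0.5024] tool_rot: [2.602, 0.005, 0.844] contact_force: [0.1, 0.0, 0.4] grip_force: 0.0 
time: 13.07 tool_pos: [0.4862, 0.5347, 0.3925] tool_rot: [2.602, 0.005, 0.844] contact_force: [0.5, -0.1, -0.4] grip_force: 0.0 
t 13.0667 q [ 0.95  0.8   0.44 -0.57  1.92  1.48] p [0.4862 0.5347 0.3925] x [ 0.66  0.75 -0.  ] y [ 0.64 -0.57  0.51] z [ 0.381 -0.344 -0.858] F [ 0.5 -0.1 -0.4] op 0.0
shift [ 0.0362  0.0036 -0.0167] len 0.04
```

```bash
f(){ grep -E "time|pos|rot|force" | tr '\n' ' '; echo; }
python3 -m jog '[[[-1,0.036,0.004,-0.017,0]]]'|f
python3 -m jog '[[[-1,0.036,0.004,-0.017,0]]]'|f
python3 -m jog '[[[-1,0.036,0.004,-0.017,0]]]'|f
python3 -m jog '[[[-1,0.036,0.004,-0.017,0]]]'|f
python3 -m jog '[[[-1,0.036,0.004,-0.017,0]]]'|f
python3 -m jog '[[[-1,0.036,0.004,-0.017,0]]]'|f
python3 -c "
from h import *
show()
o=robot.observe();p=o['tool_pos'];totool(p+.04*np.array([.5,.77,.4]))"
```

```text
time: 13.15 tool_pos: [0.4977, 0.5472, 0.3945] tool_rot: [2.597, 0.016, 0.845] contact_force: [1.2, 1.3, -0.4] grip_force: 0.0 
time: 13.23 tool_pos: [0.5054, 0.5597, 0.405] tool_rot: [2.595, -0.005, 0.853] contact_force: [0.8, 0.6, 1.7] grip_force: 0.0 
time: 13.32 tool_pos: [0.5107, 0.5666, 0.4037] tool_rot: [2.591, -0.021, 0.866] contact_force: [0.0, -0.2, 1.8] grip_force: 0.0 
time: 13.4 tool_pos: [0.5153, 0.5731, 0.4043] tool_rot: [2.588, -0.044, 0.88] contact_force: [-0.0, 0.2, -2.3] grip_force: 0.0 
time: 13.48 tool_pos: [0.5191, 0.579, 0.4099] tool_rot: [2.584, -0.073, 0.894] contact_force: [-0.6, 0.1, 0.5] grip_force: 0.0 
time: 13.57 tool_pos: [0.5221, 0.5846, 0.4149] tool_rot: [2.58, -0.098, 0.908] contact_force: [-0.9, 0.0, 0.7] grip_force: 0.0 
t 13.5667 q [ 0.96  0.97  0.04 -0.63  1.99  1.34] p [0.5221 0.5846 0.4149] x [0.61 0.78 0.1 ] y [ 0.63 -0.56  0.53] z [ 0.471 -0.263 -0.842] F [-0.9  0.   0.7] op 0.0
shift [ 0.038   0.0039 -0.0122] len 0.04
```

```bash
f(){ grep -E "time|pos|rot|force" | tr '\n' ' '; echo; }
python3 -m jog '[[[-1,0.038,0.004,-0.012,0]]]'|f
python3 -m jog '[[[-1,0.038,0.004,-0.012,0]]]'|f
python3 -m jog '[[[-1,0.038,0.004,-0.01,0]]]'|f
python3 -m jog '[[[-1,0.038,0.004,-0.01,0]]]'|f
python3 -m jog '[[[-1,0.038,0.004,-0.008,0]]]'|f
python3 -m jog '[[[-1,0.038,0.004,-0.008,0]]]'|f
python3 -m jog '[[[-1,0.038,0.004,-0.006,0]]]'|f
python3 -m jog '[[[-1,0.038,0.004,-0.006,0]]]'|f
python3 -c "
from h import *
show()
o=robot.observe();p=o['tool_pos'];totool(p+.04*np.array([.5,.77,.4]),p+.04*np.array([.3,.85,.4]))"
```

```text
time: 13.65 tool_pos: [0.5278, 0.591, 0.4164] tool_rot: [2.575, -0.122, 0.922] contact_force: [-0.2, 0.2, 1.2] grip_force: 0.0 
time: 13.73 tool_pos: [0.5338, 0.5973, 0.416] tool_rot: [2.57, -0.142, 0.935] contact_force: [-1.0, -1.0, 0.6] grip_force: 0.0 
time: 13.82 tool_pos: [0.5401, 0.6036, 0.4156] tool_rot: [2.565, -0.163, 0.949] contact_force: [0.1, -0.5, -0.0] grip_force: 0.0 
time: 13.9 tool_pos: [0.5459, 0.6099, 0.4156] tool_rot: [2.56, -0.184, 0.963] contact_force: [-0.1, 0.2, 0.3] grip_force: 0.0 
time: 13.98 tool_pos: [0.552, 0.6163, 0.4157] tool_rot: [2.554, -0.205, 0.977] contact_force: [0.2, -0.2, -0.8] grip_force: 0.0 
time: 14.07 tool_pos: [0.5577, 0.6227, 0.416] tool_rot: [2.548, -0.225, 0.991] contact_force: [-0.1, 0.1, -0.9] grip_force: 0.0 
time: 14.15 tool_pos: [0.5638, 0.6291, 0.4164] tool_rot: [2.541, -0.246, 1.005] contact_force: [-0.2, 0.9, 0.2] grip_force: 0.0 
time: 14.23 tool_pos: [0.5694, 0.6354, 0.4169] tool_rot: [2.534, -0.266, 1.02] contact_force: [-0.3, 0.2, 0.4] grip_force: 0.0 
t 14.2333 q [ 0.95  0.98  0.04 -0.6   1.77  1.36] p [0.5694 0.6354 0.4169] x [0.5  0.82 0.26] y [ 0.62 -0.56  0.55] z [ 0.599 -0.114 -0.792] F [-0.3  0.2  0.4] op 0.001
shift [ 0.0396  0.0041 -0.0042] len 0.04
shift [ 0.0382 -0.0027 -0.0094] len 0.039
```

```bash
f(){ grep -E "time|pos|rot|force" | tr '\n' ' '; echo; }
python3 -m jog '[[[-1,0.038,0.004,-0.006,0]]]'|f
python3 -m jog '[[[-1,0.038,0.004,-0.006,0]]]'|f
python3 -m jog '[[[-1,0.038,0.004,-0.006,0]]]'|f
cat >> h.py <<'E'
def yturn():
    M=R.from_euler("xyz",robot.observe()["tool_rot"]).as_matrix(); z=M[:,2]
    yd=np.cross(z,[0,0,1]);yd/=np.linalg.norm(yd)
    for s in(1,-1):
        v=M.T@(s*yd); print("turn to y=",(s*yd).round(2),"by",np.arctan2(-v[0],v[1]).round(3))
E
python3 - <<'E'
from h import *
show(); yturn(); totool((.55,.25,.45),(.40,-.2,.4))
A=cv2.imread("pics/scene0.png")[:,:,::-1];B=cv2.imread("pics/side0.png")[:,:,::-1]
c=[]
for im,box in((A,(220,215,265,270)),(B,(300,155,335,195))):
    m,s=red(im,box,(60,1.6)); x,y=s[0],s[1]; c.append((x+s[2]/2-.5,y+s[3]/2-.5)); print(s,c[-1])
print("ring",tri(*c),"zoom",tri((245,242.75),(319,174.4)))
E
```

```text
time: 14.32 tool_pos: [0.5743, 0.6418, 0.4183] tool_rot: [2.527, -0.287, 1.035] contact_force: [-0.1, 0.2, -0.0] grip_force: 0.0 
time: 14.4 tool_pos: [0.5784, 0.6482, 0.4206] tool_rot: [2.52, -0.307, 1.05] contact_force: [0.1, 0.3, -1.0] grip_force: 0.0 
time: 14.48 tool_pos: [0.5819, 0.6546, 0.4236] tool_rot: [2.512, -0.327, 1.066] contact_force: [0.2, -0.1, -0.3] grip_force: 0.0 
t 14.4833 q [ 0.95  0.99  0.04 -0.6   1.69  1.36] p [0.5819 0.6546 0.4236] x [0.46 0.83 0.32] y [ 0.62 -0.56  0.56] z [ 0.641 -0.057 -0.765] F [ 0.2 -0.1 -0.3] op 0.001
turn to y= [-0.09 -1.    0.  ] by 1.048
turn to y= [ 0.09  1.   -0.  ] by -2.094
shift [-0.3414  0.2203 -0.0175] len 0.407
shift [-0.7991  0.3506 -0.0496] len 0.874
[231 224  29  38 386] (np.float64(245.0), np.float64(242.5))
[311 161  15  26 193] (np.float64(318.0), np.float64(173.5))
ring (array([ 0.51822893, -0.21663806,  0.13694813]), np.float64(0.0011077526011450184)) zoom (array([ 0.51672816, -0.21646521,  0.13543715]), np.float64(0.004346789401695632))
```

```bash
f(){ grep -E "time|pos|rot|force" | tr '\n' ' '; echo; }
python3 -m jog '[[[-1,-0.17,0.11,-0.01,0.6],[-1,-0.17,0.11,-0.01,0.6],[-1,-0.17,0.11,-0.01,0.6],[-1,-0.17,0.11,-0.01,0.6],[-1,-0.17,0.11,-0.01,0.6]]]'|f
python3 - <<'E'
from h import *
show(); yturn(); totool((.55,.25,.45))
E
```

```text
time: 14.9 tool_pos: [0.569, 0.4958, 0.4352] tool_rot: [2.722, -0.577, 0.594] contact_force: [1.0, 0.4, 0.5] grip_force: 0.0 
t 14.9 q [ 0.83  0.51  0.92 -0.56  1.29  1.97] p [0.569  0.4958 0.4352] x [0.69 0.47 0.55] y [ 0.33 -0.88  0.34] z [ 0.641 -0.059 -0.765] F [1.  0.4 0.5] op 0.0
turn to y= [-0.09 -1.    0.  ] by 0.559
turn to y= [ 0.09  1.   -0.  ] by -2.582
shift [-0.1204  0.2154 -0.009 ] len 0.247
```

```bash
f(){ grep -E "time|pos|rot|force" | tr '\n' ' '; echo; }
python3 -m jog '[[[-1,-0.12,0.2,-0.01,0.56],[-1,-0.12,0.2,-0.01,0.56],[-1,-0.12,0.2,-0.01,0.56],[-1,-0.12,0.2,-0.01,0.56],[-1,-0.12,0.2,-0.01,0.56]]]'|f
python3 - <<'E'
from h import *
show(); yturn(); totool((.44,-.1,.33),(.42,-.2,.29))
E
```

```text
time: 15.32 tool_pos: [0.548, 0.2886, 0.4468] tool_rot: [-3.141, -0.701, -0.094] contact_force: [0.4, -0.0, 0.9] grip_force: 0.0 
t 15.3167 q [ 0.56  0.15  1.4  -0.47  1.05  2.34] p [0.548  0.2886 0.4468] x [ 0.76 -0.07  0.65] y [-0.09 -1.   -0.  ] z [ 0.642 -0.06  -0.764] F [ 0.4 -0.   0.9] op 0.0
turn to y= [-0.09 -1.    0.  ] by -0.001
turn to y= [ 0.09  1.   -0.  ] by 3.141
shift [-0.1298  0.397   0.0431] len 0.42
shift [-0.1637  0.4984  0.0668] len 0.529
```

```bash
f(){ grep -E "time|pos|rot|force" | tr '\n' ' '; echo; }
python3 -m jog '[[[-1,-0.06,0.19,0.025,0],[-1,-0.06,0.19,0.025,0],[-1,-0.06,0.19,0.025,0],[-1,-0.06,0.19,0.025,0],[-1,-0.06,0.19,0.025,0]]]'|f
python3 -m jog '[[[-1,-0.06,0.19,0.025,0],[-1,-0.06,0.19,0.025,0],[-1,-0.06,0.19,0.025,0],[-1,-0.06,0.19,0.025,0],[-1,-0.06,0.19,0.025,0]]]'|f
python3 -m jog '[[[-1,-0.04,0.115,0.015,0],[-1,-0.04,0.115,0.015,0],[-1,-0.04,0.115,0.015,0],[-1,-0.04,0.115,0.015,0]]]'|f
python3 - <<'E'
from h import *
show()
cv2.imwrite("pics/w1.png",robot.read_camera("wrist")[:,:,::-1])
E
```

```text
time: 15.73 tool_pos: [0.5008, 0.1017, 0.3894] tool_rot: [3.134, -0.702, -0.084] contact_force: [-0.0, 0.4, -0.0] grip_force: 0.0 
time: 16.15 tool_pos: [0.4612, -0.0604, 0.3403] tool_rot: [3.13, -0.701, -0.082] contact_force: [-0.6, 0.5, -0.3] grip_force: 0.0 
time: 16.48 tool_pos: [0.4294, -0.1761, 0.3028] tool_rot: [3.128, -0.698, -0.085] contact_force: [0.0, -0.1, -0.2] grip_force: 0.0 
t 16.4833 q [-0.87 -0.13  2.09  0.69  0.77  0.39] p [ 0.4294 -0.1761  0.3028] x [ 0.76 -0.07  0.64] y [-0.09 -1.    0.01] z [ 0.639 -0.068 -0.766] F [ 0.  -0.1 -0.2] op 0.001
```

View pics/w1.png

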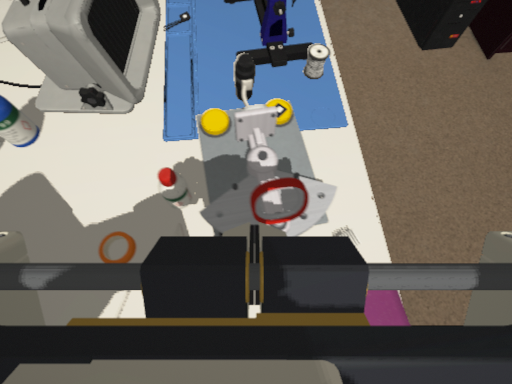

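The wrist view shows the ring at (279,200), the hub at (261,158) and the microscope at (245,75). The loaded nest is at (278,110) and the empty one at (214,122). I'll project the fingertips and measure the ring from here.

Run:
```python
from h import *
np.set_printoptions(precision=4,suppress=True)
m=cam("wrist");T=m["mount"];K=m["camera_matrix"]
def pj(t):
    c=np.linalg.inv(T)@[*t,1]; u=K@c[:3]; return (u[:2]/u[2]).round(0),c[2].round(3)
for t in((0,0,.008),(.0095,0,.008),(0,.019,.008),(0,0,-.011),(0,.019,-.011),(0,.05,-.058),(.037,.04,-.058)): print(t,*pj(t))
o=robot.observe(); W=np.eye(4); W[:3,:3]=R.from_euler("xyz",o["tool_rot"]).as_matrix(); W[:3,3]=o["tool_pos"]; C=W@T
im=cv2.imread("pics/w1.png")[:,:,::-1]
mk,s=red(im,(240,165,320,235),(60,1.6)); u=(s[0]+s[2]/2-.5,s[1]+s[3]/2-.5); print("ring px",s,u)
def onw(u,z):
    p,d=ray("wrist",u,m,C); return p+d*(z-p[2])/d[2]
print("ring",onw(u,.137),"hub",onw((261,157),.092),"loaded",onw((278,110),.012),"empty",onw((214.5,122),.012))
```

```text
(0, 0, 0.008) [253. 238.] 0.174
(0.0095, 0, 0.008) [253. 223.] 0.171
(0, 0.019, 0.008) [285. 238.] 0.174
(0, 0, -0.011) [253. 254.] 0.156
(0, 0.019, -0.011) [289. 254.] 0.156
(0, 0.05, -0.058) [385. 315.] 0.111
(0.037, 0.04, -0.058) [369. 225.] 0.1
ring px [251 178  56  47 819] (np.float64(278.5), np.float64(201.0))
ring [ 0.5156 -0.2167  0.137 ] hub [ 0.6029 -0.2062  0.092 ] loaded [ 0.7466 -0.2564  0.012 ] empty [ 0.7298 -0.1349  0.012 ]
```

Run:
```python
from h import *
z=np.array([.639,-.068,-.766]); t=np.array([.526,-.2172,.126])
show();totool(t-.1*z,t)
```

```text
t 16.5333 q [-0.87 -0.13  2.08  0.69  0.77  0.39] p [ 0.4293 -0.1768  0.3022] x [ 0.76 -0.07  0.64] y [-0.09 -1.    0.01] z [ 0.638 -0.069 -0.767] F [ 0.6 -2.3 -0.6] op 0.001
shift [-0.0366  0.0294  0.0996] len 0.11
shift [-0.0364  0.0293  0.1996] len 0.205
```

```bash
f(){ grep -E "time|pos|rot|force" | tr '\n' ' '; echo; }
python3 -m jog '[[[-1,-0.037,0.029,0.1,0],[-1,-0.037,0.029,0.1,0],[-1,-0.037,0.029,0.1,0],[-1,-0.037,0.029,0.1,0],[-1,-0.037,0.029,0.1,0]]]'|f
python3 - <<'E'
from h import *
show();totool([.526,-.2172,.126])
cv2.imwrite("pics/w2.png",robot.read_camera("wrist")[:,:,::-1])
m=cam("wrist");T=m["mount"]
o=robot.observe(); W=np.eye(4); W[:3,:3]=R.from_euler("xyz",o["tool_rot"]).as_matrix(); W[:3,3]=o["tool_pos"]; C=W@T
mk,s=red(cv2.imread("pics/w2.png")[:,:,::-1],(150,100,400,260),(60,1.6)); u=(s[0]+s[2]/2-.5,s[1]+s[3]/2-.5)
p,d=ray("wrist",u,m,C); print(s,u,p+d*(.137-p[2])/d[2])
E
```

```text
time: 16.95 tool_pos: [0.4635, -0.2042, 0.202] tool_rot: [3.134, -0.694, -0.084] contact_force: [1.1, 0.2, 0.1] grip_force: 0.0 
t 16.95 q [-0.85  0.12  2.17  1.02  0.54 -0.01] p [ 0.4635 -0.2042  0.202 ] x [ 0.77 -0.06  0.64] y [-0.09 -1.    0.01] z [ 0.636 -0.061 -0.769] F [1.1 0.2 0.1] op 0.0
shift [0.0002 0.007  0.099 ] len 0.099
[ 219  162   84   65 1722] (np.float64(260.5), np.float64(194.0)) [ 0.52097907 -0.21611335  0.137     ]
```

View pics/w2.png

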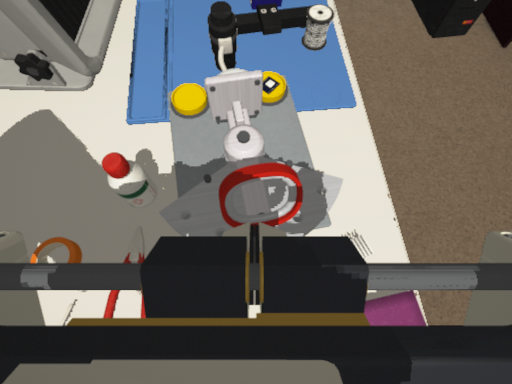

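```bash
f(){ grep -E "time|pos|rot|force" | tr '\n' ' '; echo; }
python3 -m jog '[[[-1,0,0.007,0.03,0],[-1,0,0.007,0.06,0],[-1,0,0.007,0.06,0]]]'|f
python3 - <<'E'
from h import *
show();totool([.526,-.2165,.126])
E
```

```text
time: 17.25 tool_pos: [0.5028, -0.2155, 0.1554] tool_rot: [3.133, -0.695, -0.082] contact_force: [-0.5, 0.4, 0.1] grip_force: 0.0 
t 17.25 q [-0.78  0.28  2.14  1.25  0.44 -0.22] p [ 0.5028 -0.2155  0.1554] x [ 0.77 -0.06  0.64] y [-0.09 -1.    0.01] z [ 0.638 -0.062 -0.768] F [-0.5  0.4  0.1] op 0.0
shift [-0.001  -0.0013  0.0374] len 0.037
```

```bash
f(){ grep -E "time|pos|rot|force" | tr '\n' ' '; echo; }
python3 -m jog '[[[-1,0,0,0.012,0],[-1,0,0,0.025,0],[-1,0,0,0.038,0],[-1,0,0,0.038,0]]]'|f
python3 - <<'E'
from h import *
show();p=robot.observe()["tool_pos"];totool(p+[0,0,.01])
for n,x0,y0 in(("scene",205,165),("side",260,130)):
    cv2.imwrite(f"pics/{n}2.png",cv2.resize(robot.read_camera(n)[y0:y0+110,x0:x0+110,::-1],(400,400),interpolation=cv2.INTER_CUBIC))
cv2.imwrite("pics/z2.png",np.hstack([cv2.imread("pics/scene2.png"),cv2.imread("pics/side2.png")]))
E
```

```text
time: 17.58 tool_pos: [0.5266, -0.2177, 0.1286] tool_rot: [3.131, -0.698, -0.08] contact_force: [-0.7, -1.0, 0.2] grip_force: 0.0 
t 17.5833 q [-0.74  0.37  2.12  1.42  0.4  -0.37] p [ 0.5266 -0.2177  0.1286] x [ 0.76 -0.06  0.64] y [-0.09 -1.    0.01] z [ 0.64  -0.062 -0.766] F [-0.7 -1.   0.2] op 0.001
shift [ 0.0064  0.0001 -0.0077] len 0.01
```

View pics/z2.png

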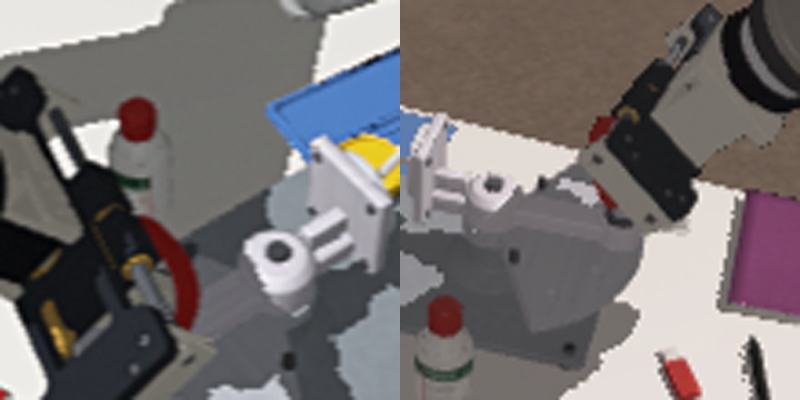

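The fingers reach into the ring with no contact force. Next I'll lift in small steps and watch the force.

```bash
f(){ grep -E "time|pos|contact" | tr '\n' ' '; echo; }
python3 -m jog '[[[-1,0.0026,0,-0.003,0],[-1,0.0026,0,-0.003,0]]]'|f
python3 -m jog '[[[-1,0.0026,0,-0.003,0],[-1,0.0026,0,-0.003,0]]]'|f
python3 -m jog '[[[-1,0.0019,0,-0.0023,0],[-1,0.0019,0,-0.0023,0]]]'|f
python3 -m jog '[[[-1,0.0019,0,-0.0023,0],[-1,0.0019,0,-0.0023,0]]]'|f
```

```text
time: 17.85 tool_pos: [0.5255, -0.2179, 0.1328] contact_force: [-1.6, -0.5, -0.1] 
time: 18.02 tool_pos: [0.5246, -0.2178, 0.1352] contact_force: [-4.8, -0.3, -1.6] 
time: 18.18 tool_pos: [0.5241, -0.2174, 0.1365] contact_force: [-4.9, -2.1, -11.0] 
time: 18.35 tool_pos: [0.5243, -0.2173, 0.1392] contact_force: [-6.5, -1.6, -13.1]
```

```bash
f(){ grep -E "time|pos|contact" | tr '\n' ' '; echo; }
python3 -m jog '[[[-1,0.0016,0,-0.0019,0],[-1,0.0032,0,-0.0038,0],[-1,0.0032,0,-0.0038,0]]]'|f
python3 -m jog '[[[-1,0.0026,0,-0.0031,0],[-1,0.0026,0,-0.0031,0]]]'|f
python3 -m jog '[[[-1,0.0013,0,-0.0015,0],[-1,0.0013,0,-0.0015,0]]]'|f
python3 - <<'E'
from h import *
show();p=robot.observe()["tool_pos"];totool(p+[0,0,.001],p+[.0002,.0176,0],p+[.0041,.0348,0])
cv2.imwrite("pics/w3.png",robot.read_camera("wrist")[:,:,::-1])
E
```

```text
time: 18.6 tool_pos: [0.5242, -0.2172, 0.1439] contact_force: [-6.3, -1.8, -13.3] 
time: 18.77 tool_pos: [0.5241, -0.2169, 0.1478] contact_force: [-6.5, -1.0, -13.6] 
time: 18.93 tool_pos: [0.5241, -0.2168, 0.1495] contact_force: [-6.2, -0.5, -15.1] 
t 18.9333 q [-0.75  0.32  2.1   1.24  0.42 -0.18] p [ 0.5241 -0.2168  0.1495] x [ 0.77 -0.06  0.64] y [-0.09 -1.    0.01] z [ 0.634 -0.06  -0.771] F [ -6.2  -0.5 -15.1] op 0.0
shift [ 0.0006  0.     -0.0008] len 0.001
shift [-0.001  -0.0175 -0.0009] len 0.018
shift [ 0.0009 -0.035   0.0005] len 0.035
```

View pics/w3.png

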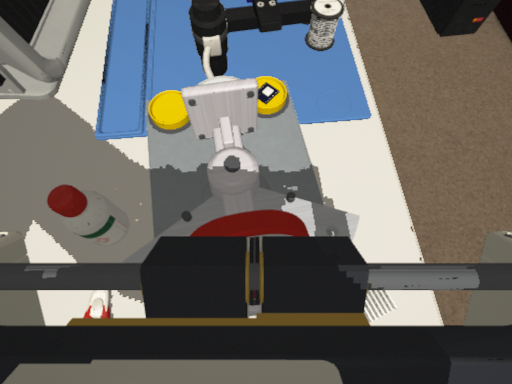

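The ring is lifted about 13.5 mm with a 15 N pull, which matches the spring. I'll go 1 mm higher and then start the swing in small steps, watching the side force.

```bash
f(){ grep -E "time|pos|contact" | tr '\n' ' '; echo; }
python3 -m jog '[[[-1,0.0008,0,-0.001,0],[-1,0.0008,0,-0.001,0]]]'|f
python3 -m jog '[[[-1,0,-0.003,0,0],[-1,0,-0.005,0,0],[-1,0,-0.005,0,0]]]'|f
python3 -m jog '[[[-1,0,-0.003,0,0],[-1,0,-0.006,0,0],[-1,0,-0.006,0,0]]]'|f
```

```text
time: 19.15 tool_pos: [0.524, -0.2168, 0.1507] contact_force: [-6.2, -1.3, -14.7] 
time: 19.4 tool_pos: [0.5238, -0.2118, 0.15] contact_force: [-8.8, -2.3, -14.2] 
time: 19.65 tool_pos: [0.5236, -0.2056, 0.1494] contact_force: [-14.3, -2.4, -14.8]
```

```bash
f(){ grep -E "time|pos|contact" | tr '\n' ' '; echo; }
python3 -m jog '[[[-1,-0.0005,-0.004,-0.0014,0],[-1,-0.0005,-0.008,-0.0014,0],[-1,-0.0005,-0.008,-0.0014,0]]]'|f
python3 - <<'E'
from h import *
show();p=robot.observe()["tool_pos"];totool(p+[0,0,.001],p+[-.001,0,0])
im=robot.read_camera("side");cv2.imwrite("pics/side3.png",im[:,:,::-1])
for k in("side0","side3"):
    m,s=red(cv2.imread(f"pics/{k}.png")[:,:,::-1],(295,150,340,200),(60,1.6));print(s)
E
```

```text
time: 19.9 tool_pos: [0.5228, -0.1971, 0.15] contact_force: [-14.1, -1.9, -14.9] 
t 19.9 q [-0.71  0.3   2.12  1.26  0.39 -0.17] p [ 0.5228 -0.1971  0.15  ] x [ 0.77 -0.07  0.63] y [-0.09 -1.    0.  ] z [ 0.631 -0.06  -0.773] F [-14.1  -1.9 -14.9] op 0.0
shift [ 0.0006  0.     -0.0008] len 0.001
shift [-0.0008  0.0001 -0.0006] len 0.001
[311 161  15  26 193]
[308 173  13  15  74]
```

Run:
```python
from h import *
a=robot.read_camera("scene")[160:300,225:375,::-1];cv2.imwrite("pics/s4.png",a)
b=robot.read_camera("wrist")[:260,100:420,::-1]
o=np.hstack([cv2.resize(a,(350,327),interpolation=cv2.INTER_CUBIC),cv2.resize(b,(402,327),interpolation=cv2.INTER_CUBIC)])
cv2.imwrite("pics/z4.png",o)
```

```text
(no output)
```

View pics/z4.png

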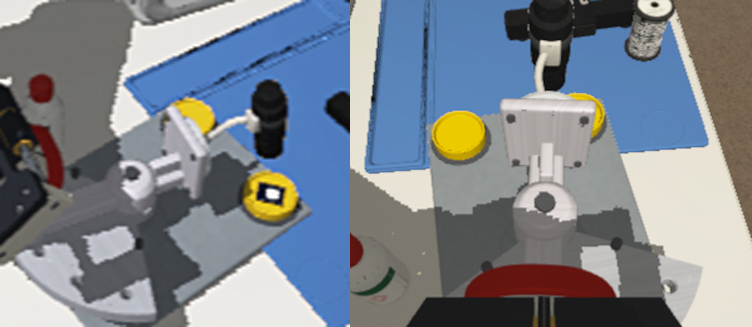

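The boom is turning with the finger. In the scene crop the microscope tube has moved from about (332,202) to (340,211), toward the loaded nest.

```bash
cat >> h.py <<'E'
def tube(fn=None,off=(225,160)):
    im=cv2.imread(fn)[:,:,::-1] if fn else robot.read_camera("scene")[160:300,225:375]
    k=(im.max(2)<48).astype(np.uint8); k[:,:85]=0; k=k[:125]
    n,l,s,c=cv2.connectedComponentsWithStats(k); 
    ok=[i for i in range(1,n) if 200<s[i,4]<600 and s[i,0]<140]; 
    for i in ok:
        u=(s[i,0]+s[i,2]/2-.5+off[0],s[i,1]+s[i,3]/2-.5+off[1]); p=onz("scene",u,.1)
        v=p[:2]-[.606,-.207]; print("tube",s[i],u,p.round(4),"r",np.linalg.norm(v).round(3),"az",np.arctan2(v[1],v[0]).round(3))
E
python3 - <<'E'
from h import *
cv2.imwrite("pics/s0c.png",cv2.imread("pics/scene0.png")[160:300,225:375])
tube("pics/s0c.png");tube("pics/s4.png")
E
```

```text
tube [ 99  26  15  32 345] (np.float64(331.0), np.float64(201.5)) [ 0.7475 -0.1911  0.1   ] r 0.142 az 0.112
tube [108  35  15  33 365] (np.float64(340.0), np.float64(211.0)) [ 0.7474 -0.2228  0.1   ] r 0.142 az -0.111
```

```bash
f(){ grep -E "time|pos|contact" | tr '\n' ' '; echo; }
python3 -m jog '[[[-1,0.0005,-0.004,0.0002,0],[-1,0.0008,-0.008,0.0003,0],[-1,0.001,-0.0127,0.0005,0],[-1,0.001,-0.0127,0.0005,0]]]'|f
python3 - <<'E'
from h import *
tube(); show()
E
```

```text
time: 20.38 tool_pos: [0.5234, -0.1832, 0.1488] contact_force: [-22.9, 1.2, -14.5] 
tube [113  42  15  34 394] (np.float64(345.0), np.float64(218.5)) [ 0.7434 -0.2446  0.1   ] r 0.142 az -0.267
t 20.4333 q [-0.68  0.3   2.14  1.27  0.37 -0.16] p [ 0.5234 -0.1832  0.1488] x [ 0.77 -0.07  0.63] y [-0.09 -1.    0.  ] z [ 0.629 -0.057 -0.775] F [-22.7   1.1 -14.1] op 0.0
```

```bash
f(){ grep -E "time|pos|contact" | tr '\n' ' '; echo; }
python3 -m jog '[[[-1,-0.0005,-0.0025,-0.0015,0],[-1,-0.0005,-0.005,-0.0017,0],[-1,-0.0005,-0.005,-0.0017,0]]]'|f
python3 - <<'E'
from h import *
for i in range(3): tube()
show()
E
```

```text
time: 20.68 tool_pos: [0.5239, -0.1783, 0.1509] contact_force: [-12.8, 3.1, -15.2] 
tube [114  44  15  34 396] (np.float64(346.0), np.float64(220.5)) [ 0.7418 -0.2499  0.1   ] r 0.142 az -0.306
tube [114  44  15  34 399] (np.float64(346.0), np.float64(220.5)) [ 0.7418 -0.2499  0.1   ] r 0.142 az -0.306
tube [114  44  15  34 399] (np.float64(346.0), np.float64(220.5)) [ 0.7418 -0.2499  0.1   ] r 0.142 az -0.306
t 20.8333 q [-0.67  0.29  2.14  1.28  0.37 -0.16] p [ 0.5239 -0.1782  0.1509] x [ 0.77 -0.07  0.63] y [-0.09 -1.    0.  ] z [ 0.631 -0.057 -0.773] F [-13.3   2.5 -14.9] op 0.001
```

```bash
f(){ grep -E "time|pos|contact" | tr '\n' ' '; echo; }
python3 -m jog '[[[-1,0,-0.0015,0,0],[-1,0,-0.0015,0,0]]]'|f
python3 - <<'E'
from h import *
tube(); show();p=robot.observe()["tool_pos"];totool(p-[0,0,.003])
E
python3 -m jog '[[[-1,-0.0019,0,0.0023,0],[-1,-0.0019,0,0.0023,0]]]'|f
python3 -m jog '[[[-1,-0.0013,0,0.0015,0],[-1,-0.0013,0,0.0015,0]]]'|f
python3 -m jog '[[[-1,-0.0013,0,0.0015,0],[-1,-0.0013,0,0.0015,0]]]'|f
```

```text
time: 21.0 tool_pos: [0.5245, -0.1771, 0.1512] contact_force: [-11.2, 2.0, -15.2] 
tube [114  44  15  34 395] (np.float64(346.0), np.float64(220.5)) [ 0.7418 -0.2499  0.1   ] r 0.142 az -0.306
t 21.05 q [-0.66  0.29  2.14  1.28  0.37 -0.16] p [ 0.5245 -0.1771  0.1512] x [ 0.77 -0.07  0.63] y [-0.09 -1.    0.  ] z [ 0.632 -0.057 -0.773] F [-11.2   1.7 -13.8] op 0.0
shift [-0.0019 -0.      0.0023] len 0.003
time: 21.22 tool_pos: [0.5245, -0.1771, 0.1481] contact_force: [-11.7, 2.6, -14.6] 
time: 21.38 tool_pos: [0.5245, -0.1771, 0.1462] contact_force: [-11.2, 2.1, -14.0] 
time: 21.55 tool_pos: [0.5245, -0.1772, 0.1443] contact_force: [-11.5, 2.7, -12.7]
```

```bash
f(){ grep -E "time|pos|contact" | tr '\n' ' '; echo; }
python3 -m jog '[[[-1,-0.0019,0,0.0023,0],[-1,-0.0019,0,0.0023,0]]]'|f
python3 -m jog '[[[-1,-0.0019,0,0.0023,0],[-1,-0.0019,0,0.0023,0]]]'|f
python3 -m jog '[[[-1,-0.0019,0,0.0023,0],[-1,-0.0019,0,0.0023,0]]]'|f
python3 -m jog '[[[-1,-0.0019,0,0.0023,0],[-1,-0.0019,0,0.0023,0]]]'|f
```

```text
time: 21.72 tool_pos: [0.5245, -0.1773, 0.1414] contact_force: [-12.1, 2.4, -12.5] 
time: 21.88 tool_pos: [0.5252, -0.1773, 0.1394] contact_force: [-10.7, 5.1, -9.4] 
time: 22.05 tool_pos: [0.5262, -0.1774, 0.1375] contact_force: [-6.9, 5.5, -5.6] 
time: 22.22 tool_pos: [0.5271, -0.1779, 0.1355] contact_force: [-5.7, 5.8, -4.1]
```

```bash
f(){ grep -E "time|pos|contact" | tr '\n' ' '; echo; }
python3 -m jog '[[[-1,-0.0019,-0.001,0.0023,0],[-1,-0.0019,-0.001,0.0023,0]]]'|f
python3 -m jog '[[[-1,-0.0026,0,0.0031,0],[-1,-0.0026,0,0.0031,0]]]'|f
python3 - <<'E'
from h import *
tube(); show()
E
```

```text
time: 22.38 tool_pos: [0.5281, -0.1779, 0.1334] contact_force: [-1.7, 3.1, -1.6] 
time: 22.55 tool_pos: [0.5285, -0.1791, 0.1296] contact_force: [0.4, 0.8, -0.3] 
tube [114  44  15  34 402] (np.float64(346.0), np.float64(220.5)) [ 0.7418 -0.2499  0.1   ] r 0.142 az -0.306
t 22.6 q [-0.66  0.34  2.16  1.51  0.35 -0.39] p [ 0.5285 -0.1792  0.1298] x [ 0.76 -0.06  0.64] y [-0.09 -1.    0.01] z [ 0.639 -0.062 -0.767] F [-0.3  0.4  0.1] op 0.001
```

```bash
f(){ grep -E "time|pos|contact" | tr '\n' ' '; echo; }
python3 -m jog '[[[-1,0,0,-0.015,0],[-1,0,0,-0.03,0],[-1,0,0,-0.05,0]]]'|f
python3 -m jog '[[[-1,0,0,-0.04,0],[-1,0,0,-0.08,0],[-1,0,0,-0.12,0],[-1,0,0,-0.15,0],[-1,0,0,-0.15,0]]]'|f
python3 - <<'E'
from h import *
np.set_printoptions(precision=4,suppress=True)
tube();show()
A=robot.read_camera("scene");B=robot.read_camera("side")
cv2.imwrite("pics/sceneF.png",A[:,:,::-1]);cv2.imwrite("pics/sideF.png",B[:,:,::-1])
a=A[170:310,215:365,::-1];b=B[145:245,220:345,::-1]
o=np.zeros((373,800,3),np.uint8);o[:,:400]=cv2.resize(a,(400,373),interpolation=cv2.INTER_CUBIC);o[:320,400:]=cv2.resize(b,(400,320),interpolation=cv2.INTER_CUBIC);cv2.imwrite("pics/zF.png",o)
c=[]
for im,box in((A,(220,205,275,270)),(B,(295,150,335,200))):
    m,s=red(im,box,(60,1.6)); c.append((s[0]+s[2]/2-.5,s[1]+s[3]/2-.5)); print(s,c[-1])
r,e=tri(*c);print("ring",r,e);v=r[:2]-[.606,-.207];print(np.linalg.norm(v),np.arctan2(-v[1],-v[0]))
E
```

```text
time: 22.85 tool_pos: [0.4959, -0.176, 0.1678] contact_force: [0.4, -0.4, -0.4] 
time: 23.27 tool_pos: [0.3992, -0.1678, 0.2881] contact_force: [0.6, -1.1, 0.5] 
tube [114  44  15  34 406] (np.float64(346.0), np.float64(220.5)) [ 0.7418 -0.2499  0.1   ] r 0.142 az -0.306
t 23.3167 q [-0.94 -0.18  2.17  0.74  0.78  0.27] p [ 0.3998 -0.1679  0.2861] x [ 0.76 -0.06  0.64] y [-0.09 -1.    0.01] z [ 0.641 -0.069 -0.765] F [ 0.5 -0.  -0.2] op 0.0
[228 210  20  37 365] (np.float64(237.5), np.float64(228.0))
[303 169  21  26 194] (np.float64(313.0), np.float64(181.5))
ring [ 0.5211 -0.1788  0.1365] 0.0028968310835703697
0.08944851803725774 -0.3206836104051549
```

View pics/zF.png

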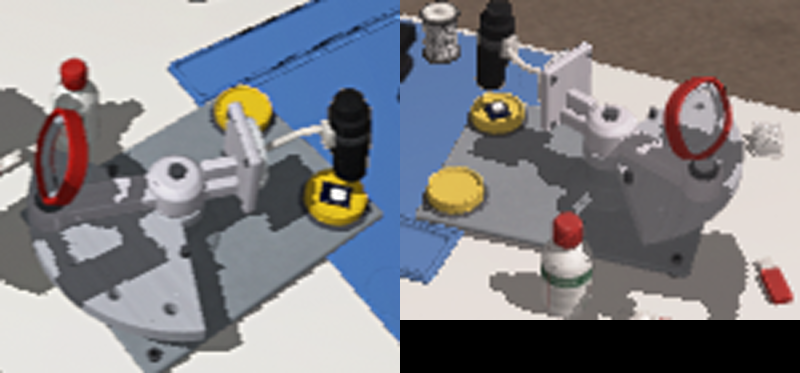

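The final picture shows the microscope beside the module's nest and the ring centre at z=0.1365, which is pin-home height (0.148 would mean it was riding on the plate). The boom reads -0.428 rad, within measurement error of the hole, and the robot is clear.

```bash
python3 -c "
from cell import robot
print(robot.hand_in())"
```

```text
the job is handed in; nothing more can be done
None
```

I lifted the pull ring from inside with closed fingertips, swung the boom one hole so the microscope stands over the loaded nest, and let the pin down. By camera it is home (ring centre 136.5 mm up against 137 mm nominal; boom about -0.43 rad), and I handed the job in at 23.3 s with the robot clear.

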